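Clear the strip-down bench: bearings, sockets and parts case

TASK

Tidy the bench after the engine strip-down: lay both ball bearings flat in the rectangular metal tray, stand both sockets upright in the round steel dish, and stack the loose grey parts case on top of the grey case stack, chamfered corners over chamfered corners, so that its skirt seats fully over the case below. Leave the piston and the oil can where they stand.

Things in the scene. Friction and masses are not known exactly. Their poses are not given: they have to be found in the camera images.
- case_mid (a point): Loose closed grey plastic case with white label on top, 90 mm long (its x), 58 wide (its y), 30 tall, about 160 g. Its two +x corners are chamfered by 16 mm, the -x corners square. From below: hollow skirt 7 mm deep (3 mm walls), full-size body to 24 mm, then a plateau 79 x 47 mm, 6 mm high, chamfers matching. Point: its centre, 15 mm above its underside; z up. Grip across the 58 mm width.
- stack_top (a point): Fixed stack of two such grey cases without label, chamfered corners at its +x end. Point: centre of the upper case's shoulder, 48 mm above the bench, where the next case's underside comes to rest; its plateau rises 6 mm above this point and enters the next skirt with 2.5 mm of play all round. A case seats only the same way round (x axes alike), not end for end.
- bearing_a_mid (a point): Sealed steel ball bearing, a flat ring with black seal, 47 mm outside diameter, 14 mm thick, about 110 g, lying flat on the bench. Point: its centre, 7 mm above its underside; z is its axis. Grip it across its outside diameter. The two bearings are alike.
- bearing_b_mid (a point): Sealed steel ball bearing, a flat ring with black seal, 47 mm outside diameter, 14 mm thick, about 110 g, lying flat on the bench. Point: its centre, 7 mm above its underside; z is its axis. Grip it across its outside diameter. The two bearings are alike.
- socket_a_mid (a point): Steel spanner socket, a plain cylinder 24 mm in diameter and 38 mm tall, about 90 g, standing on end on the bench. Point: its centre, 19 mm above its underside; z is its axis. The two sockets are alike.
- socket_b_mid (a point): Steel spanner socket, a plain cylinder 24 mm in diameter and 38 mm tall, about 90 g, standing on end on the bench. Point: its centre, 19 mm above its underside; z is its axis. The two sockets are alike.
- tray_floor (a point): Shallow rectangular tray of bare metal, fixed, inside 150 mm (its x) by 120 mm (its y), walls 3 mm thick with their top 15 mm above the tray's floor; a thin flange 4 mm wide runs round the rim. Point: centre of the tray's floor, 3 mm above the bench; z up.
- dish_floor (a point): Shallow round steel dish, fixed, flat floor about 118 mm across inside, 132 mm across the rim, rim 16 mm above the dish's floor. Point: centre of the dish's floor, 4 mm above the bench; z up.
- piston_mid (a point): Bystander: aluminium piston, 52 mm diameter, 44 mm tall, standing loose. Point: its centre, half-way up. Not to be moved.
- oilcan_mid (a point): Bystander: steel oil can, body 72 mm diameter, 75 mm tall, with a thin spout (leaning to its +x by 40 mm) up to 113 mm, standing loose. Point: on its axis, 35 mm above its underside. Not to be moved.
Mind the look-alikes: they are no part of the job. What is shaped like the part that bears case_mid but brown or green is not meant. What is shaped like the part that bears socket_a_mid but orange is not meant.

How it is judged:
By the outcome, as a careful person would: the job done as asked, in the order asked, and still so for the second after the job is handed in, with the robot touching nothing.
It also fails if it takes over 122 s, if anything falls off the work surface, if the arm or the gripper's body presses on something with over 40 N, if the wrist force passes 120 N, or if a joint passes its speed limit or range.

ROBOT

A 7-joint arm with a two-finger parallel gripper is mounted at the origin on the work surface. World frame = base frame: x ahead of the robot, y to its left, z up, the work surface at z = 0. Lengths are in m, angles in rad, forces in N, time in s.
With the tool pointing down it reaches from about 0.425 to 1.025 m from the base axis. Payload 3.6 kg.
Tool frame: the origin (TCP) lies at the very end of the fingers, on their centre line; the grasp point (between the pads) lies ctrl.grasp_offset behind it (ctrl.grasp_offset is the distance from the TCP to the grasp point, in m); x points along the fingers, z is the direction in which the jaws open and shut, and the axes are right-handed (so a half turn about x gives the same grasp; the last joint's range is limited). The gripper opens to 85 mm and grips with 20 to 120 N. Pads are 22 mm wide; open, the fingers measure 114 mm over their backs; the gripper's body (76 mm by 85 mm) begins 54 mm behind the grasp point. The pads swing forward as they close: fully open they stand 13 mm farther back than shut.
Start: joints at [-1.417, 0.591, 0.048, 1.609, -0.033, 0.943, -0.034], TCP at [0.177, 0.703, 0.231] pointing down, gripper open.
Joint ranges: [-2.69, 2.69], [-0.47, 2.24], [-1.27, 1.36], [0.19, 2.51], [-1.53, 4.68], [0.08, 2.07], [-3.09, 3.09]. Speed limits (rad/s): [2.57, 2.57, 3.14, 3.14, 3.14, 3.14, 3.14].

INTERFACE

Orientations are given as a unit quaternion [x, y, z, w].
In Python, from rig import ctrl, get_image, job, spotter gives the robot as it stands. The module is installed in compiled form; this text tells all that it offers.
- The arm moves only by the tool servo_tool, never from a script. Its argument "plan" is a list of rows, each a list of 7 numbers: the turn, a rotation vector about the tool's x, y, z in rad, then the shift along the tool's x, y, z in m, then the finger opening in m, from 0 to 0.0854. In form: [[rx, ry, rz, tx, ty, tz, jaw], ...]. A call has 1 to 10 rows; each row is the pose to reach, as a shift and turn from the pose measured when the call began, along the tool's axes at that moment; what a row does not reach only later rows make up. A row lasts 1/12 s, in which the tool goes at most 41.7 mm and 7.16 degrees, less where a joint would pass 70% of its speed; a pose out of reach is approached as far as the arm can. A call with a gripper value outside its range is refused whole. The fingers move at their own pace and stop on an object; "squeeze" is the grip in N (left out, the last holds). Time passes only in rows, so rows that repeat a pose let the fingers close. It gives the time, the measured TCP pose, the force and the opening at its end, in the units of the state.
- ctrl.get_state(): the state, without advancing time (a new reading comes with each control period).
- get_image(name): name is "scene" or "top" or "wrist"; returns a dict with "color" (420x560x3 uint8, red, green, blue), "fx", "fy", "cx", "cy" (pixels), "rvec" (rotation vector, rad) and "tvec" (3), from world to camera coordinates, as OpenCV has them; the wrist camera has in their place "mount" (4x4, takes a point from camera to tool coordinates, whose origin is the TCP and whose axes are the tool frame's). Camera axes: x right, y down, z forward; pixel columns grow to the right and rows downward; lengths in m; the calibration is good to about 2 mm. A picture is of the moment at which its call begins: read the wrist's pose just before it. There is no depth.
- job.sign_off(): hands the job in, once; it reports no verdict.
Trained networks look in the newest picture that a camera, given by its name, has taken for a name from the list of things; names that differ only in an ending like _2 or _b are one class to them, and where a whole thing is asked for, a point or a joint stands for the part that bears it (a point fixed in the world has none). Each returns a list of dicts, best first, with "p" (0 to 1); they miss things now and then, are a little off and sometimes report something else, mostly with a low value. They report only what shows in the picture. A call takes as long as a camera call. They do not tell look-alikes from the thing itself.
- spotter.outline_of(camera, label): "region" (420x560 bool, what is visible of it) and "centre" ([column, row] in pixels, amid what is visible of it).
The state is a dict: "time_s": time; "qpos": joint angles; "qd": joint speeds; "tau": joint torques, N m; "position": TCP position; "eef_rot": TCP orientation; "ft_force": force on the tool from outside, world axes, zero at the start; "wrist_torque": the same for the moment, N m; "width": finger opening in m.
Only numpy, scipy, OpenCV 4.12 (cv2) and the standard library are available. Lean on these libraries where they do the work, as an engineer would, in place of code of your own. Each camera call takes 0.05 s, during which the arm holds its last target. There are 200 camera calls.

## Working session

There is one attempt and no reset: what is moved stays moved. The work goes in short steps, Python scripts to look and compute and a tool call to move; the robot and the scene stay as the last step left them, time stands still between calls to the robot, and variables do not carry over. Pictures are saved under pics/ and viewed, about 12 in all and at most 16, crops included, and the job is handed in when it is done.

Besides the shell and the picture viewer there is one more tool, called after ">>>" as a command line: name --pt "numbers of a row" for each row, then --argument value for the rest. servo_tool: Moves the arm, as the interface text tells. Its arguments: {"type":"object","properties":{"plan":{"type":"array"},"squeeze":{"type":"number"}},"required":["plan"]}

```bash
mkdir -p pics
cat > h.py <<'E'
import numpy as np, cv2
from scipy.spatial.transform import Rotation as R
from rig import ctrl, get_image, job, spotter
def st(): return ctrl.get_state()
def cam(name):
    s=st(); im=get_image(name)
    K=np.array([[im['fx'],0,im['cx']],[0,im['fy'],im['cy']],[0,0,1]])
    if 'mount' in im:
        T=np.eye(4);T[:3,:3]=R.from_quat(s['eef_rot']).as_matrix();T[:3,3]=s['position']
        C=T@np.array(im['mount']); Rc=C[:3,:3]; o=C[:3,3]
    else:
        Rw=cv2.Rodrigues(np.array(im['rvec'],float))[0]; Rc=Rw.T; o=-Rc@np.array(im['tvec']).ravel()
    return im['color'],K,Rc,o
def ray(c,px,z):
    _,K,Rc,o=c; d=Rc@np.linalg.inv(K)@np.array([px[0],px[1],1.]); return o+d*(z-o[2])/d[2]
def proj(c,p):
    _,K,Rc,o=c; q=K@(Rc.T@(np.array(p)-o)); return q[:2]/q[2]
def save(c,n): cv2.imwrite('pics/'+n+'.png',cv2.cvtColor(c[0] if isinstance(c,tuple) else c,cv2.COLOR_RGB2BGR))
E
python3 - <<'E'
from h import *
s=st(); print(s, ctrl.grasp_offset)
Z=dict(case_mid=.03,stack_top=.054,bearing_a_mid=.014,socket_a_mid=.038,tray_floor=.003,dish_floor=.004,piston_mid=.044,oilcan_mid=.075)
for n in ['top','scene']:
    c=cam(n); save(c,n+'0'); print(n,c[3])
    for l,z in Z.items():
        for d in spotter.outline_of(n,l):
            print(l,round(d['p'],2),np.round(d['centre']),d['region'].sum(),np.round(ray(c,d['centre'],z)[:2],3))
E
```

```text
{'time_s': 0.0, 'qpos': array([-1.41746794,  0.59210436,  0.04830226,  1.60983893, -0.03329474,
        0.94269925, -0.03373703]), 'qd': array([ 2.10346017e-03,  3.79473667e-06,  3.43127538e-04,  1.36388241e-04,
       -4.47820673e-04, -2.11005769e-04,  1.31080216e-04]), 'tau': array([-4.07037933e-04, -5.48700285e+01,  1.54637173e+00, -1.98123640e+01,
        9.44943720e-03,  8.80892709e-03, -3.11744145e-06]), 'position': array([0.17693189, 0.70221917, 0.23014544]), 'eef_rot': array([-0.43518237,  0.55833409,  0.4341347 ,  0.55714128]), 'ft_force': array([ 0.75874711, -0.46695567,  0.01735231]), 'wrist_torque': array([-0.00200084,  0.03897435, -0.04450925]), 'width': 0.08540860414448381} 0.0187
top [0.4099254  0.00138756 1.35237628]
case_mid 0.76 [282. 223.] 799 [0.436 0.003]
case_mid 0.63 [224. 275.] 846 [0.308 0.151]
case_mid 0.57 [330. 264.] 779 [ 0.331 -0.116]
stack_top 0.56 [287. 143.] 838 [ 0.635 -0.011]
bearing_a_mid 0.68 [206. 158.] 269 [0.606 0.197]
socket_a_mid 0.64 [198. 209.] 86 [0.475 0.214]
socket_a_mid 0.6 [217. 201.] 50 [0.493 0.166]
socket_a_mid 0.46 [225. 221.] 79 [
[... 345 characters left out ...]
scene [0.84680128 0.6025954  0.61928624]
case_mid 0.97 [294. 232.] 1132 [0.459 0.016]
case_mid 0.8 [396. 248.] 1316 [0.318 0.162]
case_mid 0.71 [311. 187.] 739 [ 0.34  -0.098]
stack_top 0.97 [207. 259.] 1879 [0.65  0.019]
bearing_a_mid 0.72 [277. 332.] 661 [0.612 0.2  ]
socket_a_mid 0.79 [351. 302.] 337 [0.484 0.228]
socket_a_mid 0.63 [342. 270.] 288 [0.45 0.16]
socket_a_mid 0.6 [321. 285.] 282 [0.503 0.17 ]
socket_a_mid 0.57 [184. 211.] 279 [ 0.624 -0.159]
socket_a_mid 0.41 [276. 335.] 648 [0.625 0.219]
tray_floor 0.58 [215. 162.] 2118 [ 0.462 -0.36 ]
dish_floor 0.65 [413. 355.] 5174 [0.448 0.344]
piston_mid 0.88 [308. 400.] 1393 [0.646 0.339]
oilcan_mid 0.81 [146. 179.] 974 [ 0.665 -0.267]
```

Run:
```python
import cv2
a=cv2.imread('pics/top0.png'); cv2.imwrite('pics/top0b.png',cv2.resize(a[110:310,100:460],None,fx=2.2,fy=2.2,interpolation=cv2.INTER_CUBIC))
```

```text
(no output)
```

View pics/top0b.png

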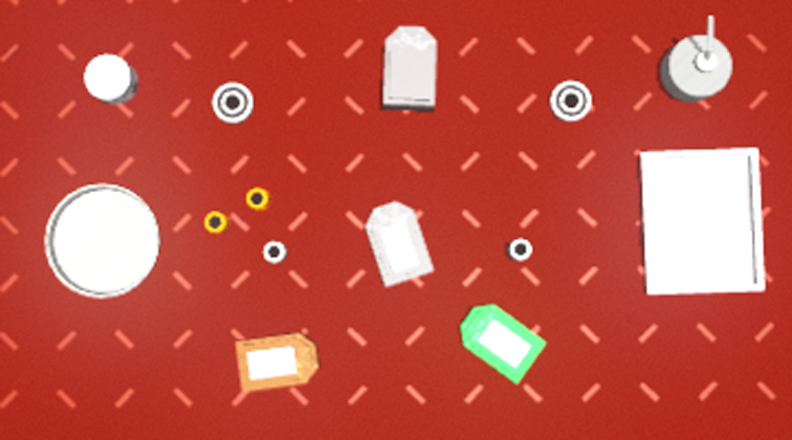

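View pics/scene0.png

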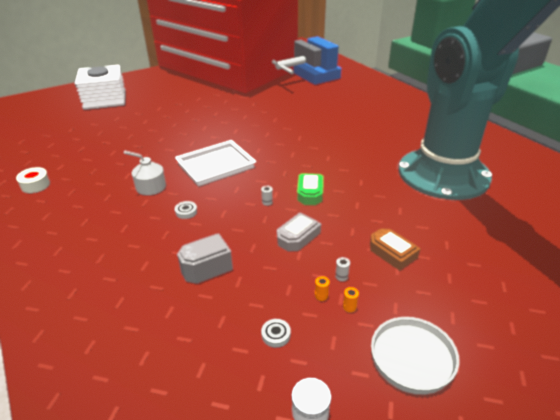

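Top view crop: bearings at full-image (205,156) and (359,155). Sockets are at (225,224) and (336,224). Candidates for confusion:
- **Cases:** grey labelled case at (282,220), which is the one wanted. Brown at (226,275), green at (329,266), and the unlabelled stack at (287,142) are not.
- **Sockets:** the two orange ones at (198,211) and (217,200) are not wanted.

Next come fits and a close crop of the choices.

```bash
cat >> h.py <<'E'
def go(p,yaw,w=None,s=None):
    """row for TCP target p, tool down, jaw axis at world yaw (mod pi)"""
    s=s or st(); R0=R.from_quat(s['eef_rot']); best=None
    for k in (0,np.pi):
        z=np.array([np.cos(yaw+k),np.sin(yaw+k),0]); x=np.array([0,0,-1.]); y=np.cross(z,x)
        rv=(R0.inv()*R.from_matrix(np.c_[x,y,z])).as_rotvec()
        if best is None or np.linalg.norm(rv)<np.linalg.norm(best): best=rv
    t=R0.inv().apply(np.array(p)-s['position'])
    print('row',np.round(best,3).tolist(),np.round(t,4).tolist(),'deg',round(np.degrees(np.linalg.norm(best)),1),'dist',round(np.linalg.norm(t),3))
def info():
    s=st(); z=R.from_quat(s['eef_rot']).as_matrix()
    print('t',round(s['time_s'],2),'pos',np.round(s['position'],4),'jawyaw',round(np.degrees(np.arctan2(z[1,2],z[0,2])),1),'down',np.round(z[:,0],3),'F',np.round(s['ft_force'],1),'w',round(s['width'],4),'q',np.round(s['qpos'],2)); return s
E
python3 - <<'E'
from h import *
s=info(); c=cam('top'); im=c[0]
hsv=cv2.cvtColor(im,cv2.COLOR_RGB2HSV); m=((hsv[...,1]<90)).astype(np.uint8)
n,lab,sta,cen=cv2.connectedComponentsWithStats(m)
z={}
for i in range(1,n):
    if sta[i,4]>30:
        cs,_=cv2.findContours((lab==i).astype(np.uint8),0,2); k=max(cs,key=cv2.contourArea)
        W=lambda zz: np.array([ray(c,p,zz)[:2]*1000 for p in k[:,0,:]],np.float32)
        for zz in (.01,.03,.054): 
            r=cv2.minAreaRect(W(zz)); 
            if zz==.01 or 600<sta[i,4]<1200: print(np.round(cen[i]),sta[i,4],zz,np.round(r[0],1),np.round(r[1],1),round(r[2],1))
s2=cv2.resize(im[185:285,185:385],None,fx=4,fy=4,interpolation=cv2.INTER_CUBIC); save(s2,'crop1')
E
```

```text
t 0.9 pos [0.1771 0.703  0.2313] jawyaw 75.9 down [ 0.  0. -1.] F [ 0.1 -0.5  0.7] w 0.0854 q [-1.42  0.59  0.05  1.61 -0.03  0.94 -0.03]
[233.   4.] 4856 0.01 [1004.6    5.9] [1463.8   32.2] 89.1
[474.  49.] 490 0.01 [ 881.8 -501.9] [64.3 78.5] 44.2
[120.  71.] 592 0.01 [841.6 419.4] [ 38.2 189.8] 42.9
[416. 140.] 785 0.01 [ 648.4 -349.9] [73.2 96. ] 39.8
[416. 140.] 785 0.03 [ 644.8 -344.6] [72.1 94.5] 39.8
[416. 140.] 785 0.054 [ 640.6 -338.3] [70.8 92.8] 39.8
[286. 141.] 851 0.01 [649.9  -8.2] [59.4 96.3] 89.2
[286. 141.] 851 0.03 [646.4  -8. ] [58.6 94.9] 89.2
[286. 141.] 851 0.054 [642.1  -7.9] [57.5 93.2] 89.2
[150. 146.] 423 0.01 [641.9 342.8] [62.3 54.7] 89.2
[359. 156.] 277 0.01 [ 608.2 -197.1] [46.4 44.1] 89.2
[205. 156.] 274 0.01 [611.2 200.4] [46.6 44.2] 89.2
[419. 210.] 3547 0.01 [ 465.3 -347.7] [167.8 138.7] 1.1
[146. 219.] 2142 0.01 [451.8 353.3] [131.9 133.9] 44.6
[280. 220.] 806 0.01 [445.3   8.1] [91.7 60.1] 17.7
[280. 220.] 806 0.03 [444.7   8. ] [90.4 59.2] 17.7
[280. 220.] 806 0.054 [444.1   7.9] [88.7 58.1] 17.7
[336. 223.] 88 0.01 [ 435.  -134.7] [25.2 25.3] 62.5
[224. 224.] 82 0.01 [434.9 151.4] [23.1 23.1] 89.5
[329. 266.] 303 0.01 [ 327.8 -112.4] [61.8 33.8] 53.3
[223. 275.] 292 0.01 [306.9 156. ] [33.8 56.4] 6.8
[288. 356.] 61 0.01 [98.3 -3.2] [43.1 22.5] 89.4
[273. 359.] 42 0.01 [90.5 28.1] [45.6 16.6] 52.8
[314. 369.] 123 0.01 [ 56.2 -79.8] [77.8 25. ] 44.6
[257. 369.] 132 0.01 [66.6 70.7] [28.5 39.2] 44.0
[284. 395.] 2482 0.01 [13.   9.3] [202.8 132.7] 86.7
[555. 384.] 34 0.01 [  21.1 -678.5] [20.2  7.4] 89.4
```

View pics/crop1.png

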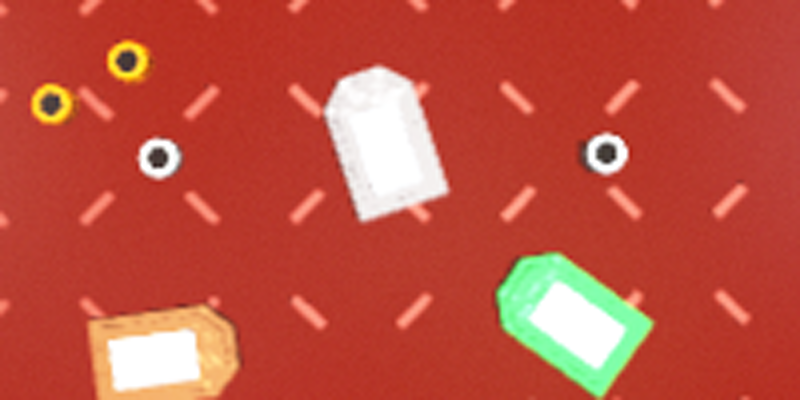

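The crop confirms the choice: the grey labelled case has its chamfers up and slightly left (+x, yaw about 18°), the two grey sockets are at (225,224) and (336,224), and the orange pair lies beside them. I'm starting with the left bearing.

Run:
```python
from h import *
go((.610,.200,.15),np.pi/2)
```

```text
row [-0.247, 0.0, 0.0] [0.0813, -0.5426, -0.3821] deg 14.1 dist 0.669
```

>>> servo_tool --pt "-0.247 0 0 0.081 -0.543 -0.382 0.065" --pt "-0.247 0 0 0.081 -0.543 -0.382 0.065" --pt "-0.247 0 0 0.081 -0.543 -0.382 0.065" --pt "-0.247 0 0 0.081 -0.543 -0.382 0.065" --pt "-0.247 0 0 0.081 -0.543 -0.382 0.065" --pt "-0.247 0 0 0.081 -0.543 -0.382 0.065" --pt "-0.247 0 0 0.081 -0.543 -0.382 0.065" --pt "-0.247 0 0 0.081 -0.543 -0.382 0.065" --pt "-0.247 0 0 0.081 -0.543 -0.382 0.065" --pt "-0.247 0 0 0.081 -0.543 -0.382 0.065" --squeeze 50

```text
time_s: 1.78
position: [0.4482, 0.3882, 0.181]
eef_rot: [-0.5, 0.5, 0.5, 0.5]
ft_force: [0.4, 0.6, 1.1]
width: 0.0648
```

Run:
```python
from h import *
info();go((.610,.200,.15),np.pi/2)
```

```text
t 1.78 pos [0.4482 0.3882 0.181 ] jawyaw 90.0 down [ 0.001  0.001 -1.   ] F [0.4 0.6 1.1] w 0.0648 q [-0.78  0.49 -0.01  1.96  0.01  0.7   0.77]
row [0.0, 0.001, 0.001] [0.031, -0.1617, -0.1883] deg 0.1 dist 0.25
```

>>> servo_tool --pt "0 0 0 0.03 -0.162 -0.188 0.065" --pt "0 0 0 0.03 -0.162 -0.188 0.065" --pt "0 0 0 0.03 -0.162 -0.188 0.065" --pt "0 0 0 0.03 -0.162 -0.188 0.065" --pt "0 0 0 0.03 -0.162 -0.188 0.065" --pt "0 0 0 0.03 -0.162 -0.188 0.065" --pt "0 0 0 0.03 -0.162 -0.188 0.065" --pt "0 0 0 0.03 -0.162 -0.188 0.065" --pt "0 0 0 0.03 -0.162 -0.188 0.065"

```text
time_s: 2.53
position: [0.6103, 0.2002, 0.1508]
eef_rot: [-0.5, 0.5, 0.5, 0.5]
ft_force: [-0.0, 0.3, -0.5]
width: 0.0649
```

```bash
cat >> h.py <<'E'
def look(labels,z,n='wrist',near=None):
    c=cam(n)
    for l,zz in labels.items():
        for d in spotter.outline_of(n,l):
            k,_=cv2.findContours(d['region'].astype(np.uint8),0,2)
            k=max(k,key=cv2.contourArea)[:,0,:]
            P=np.array([ray(c,p,zz)[:2]*1000 for p in k],np.float32)
            (e,r)=cv2.minEnclosingCircle(P); q=cv2.minAreaRect(P)
            print(l,round(d['p'],2),np.round(d['centre']),'circ',np.round(e,1),round(r,1),'rect',np.round(q[0],1),np.round(q[1],1),round(q[2],1))
    return c
E
python3 - <<'E'
from h import *
info()
c=look(dict(bearing_a_mid=.012),0); save(c,'w1')
g=cv2.cvtColor(c[0],cv2.COLOR_RGB2HSV)
E
```

```text
t 2.53 pos [0.6103 0.2002 0.1508] jawyaw 90.0 down [ 0.     0.001 -1.   ] F [-0.   0.3 -0.5] w 0.0649 q [-0.38  0.58 -0.01  1.86  0.01  0.7   1.17]
bearing_a_mid 0.64 [279. 200.] circ [609.6 197.9] 24.0 rect [609.6 197.9] [45.4 47. ] 90.0
```

View pics/w1.png

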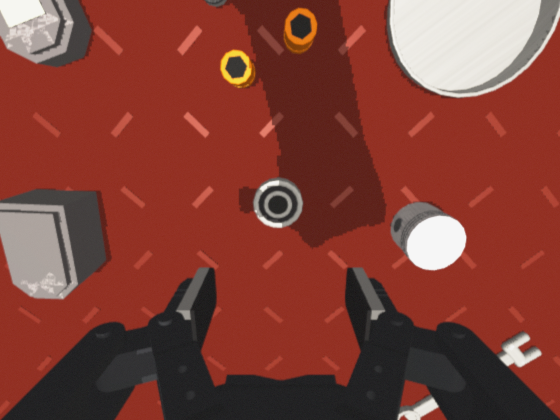

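The wrist view shows bearing A at (279,203), between the jaws, with its size agreeing at 24 mm radius. I'm descending and gripping.

>>> servo_tool --pt "0 0 0 0.04 0.001 -0.002 0.065" --pt "0 0 0 0.08 0.001 -0.002 0.065" --pt "0 0 0 0.115 0.001 -0.002 0.065" --pt "0 0 0 0.14 0.001 -0.002 0.065" --pt "0 0 0 0.15 0.001 -0.002 0.065" --pt "0 0 0 0.15 0.001 -0.002 0.04" --pt "0 0 0 0.15 0.001 -0.002 0.04" --pt "0 0 0 0.15 0.001 -0.002 0.04" --pt "0 0 0 0.15 0.001 -0.002 0.04" --pt "0 0 0 0.15 0.001 -0.002 0.04" --squeeze 50

```text
time_s: 3.47
position: [0.6094, 0.2012, 0.0028]
eef_rot: [-0.501, 0.498, 0.501, 0.501]
ft_force: [-0.6, 0.2, -0.3]
width: 0.0446
```

Run:
```python
from h import *
info()
c=cam('wrist'); save(c,'w2')
```

```text
t 3.47 pos [0.6094 0.2012 0.0028] jawyaw 90.2 down [ 0.003  0.003 -1.   ] F [-0.6  0.2 -0.3] w 0.0446 q [-0.38  0.79 -0.01  1.92  0.02  0.43  1.17]
```

View pics/w2.png

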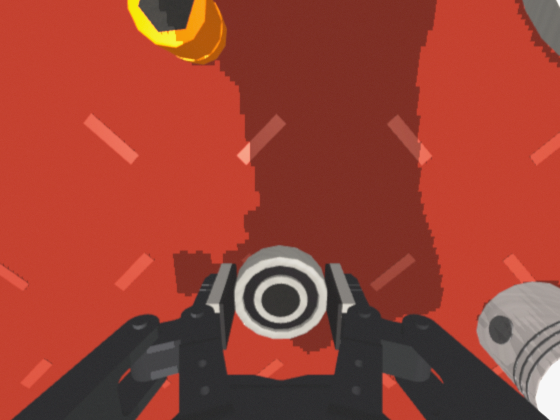

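The bearing sits between the pads with the opening stopped at 44.6 mm. I'm lifting to check the hold.

>>> servo_tool --pt "0 0 0 0 0 0 0.035" --pt "0 0 0 -0.005 0 0 0.035" --pt "0 0 0 -0.03 0 0 0.035" --pt "0 0 0 -0.06 0 0 0.035" --pt "0 0 0 -0.09 0 0 0.035" --pt "0 0 0 -0.09 0 0 0.035"

```text
time_s: 4.02
position: [0.6132, 0.2021, 0.0989]
eef_rot: [-0.502, 0.494, 0.499, 0.504]
ft_force: [0.5, 0.7, -0.6]
width: 0.0443
```

Run:
```python
from h import *
s=info();T=R.from_quat(s['eef_rot'])
c=look(dict(bearing_a_mid=s['position'][2]+.01),0);
```

```text
t 4.02 pos [0.6132 0.2021 0.0989] jawyaw 90.2 down [ 0.013  0.007 -1.   ] F [ 0.5  0.7 -0.6] w 0.0443 q [-0.38  0.65 -0.02  1.89  0.01  0.59  1.17]
bearing_a_mid 0.56 [280. 293.] circ [615.6 201.6] 26.5 rect [615.3 202.1] [45.2 52.2] 89.9
```

The bearing is held, still at (280,293) between the pads with the opening at 44 mm. I'm carrying it to the tray.

>>> servo_tool --pt "0 0 0 -0.02 0.111 -0.547 0.035" --pt "0 0 0 -0.02 0.111 -0.547 0.035" --pt "0 0 0 -0.02 0.111 -0.547 0.035" --pt "0 0 0 -0.02 0.111 -0.547 0.035" --pt "0 0 0 -0.02 0.111 -0.547 0.035" --pt "0 0 0 -0.02 0.111 -0.547 0.035" --pt "0 0 0 -0.02 0.111 -0.547 0.035" --pt "0 0 0 -0.02 0.111 -0.547 0.035" --pt "0 0 0 -0.02 0.111 -0.547 0.035" --pt "0 0 0 -0.02 0.111 -0.547 0.035"

```text
time_s: 4.95
position: [0.5261, -0.2092, 0.1055]
eef_rot: [-0.5, 0.497, 0.501, 0.501]
ft_force: [0.7, 0.3, -1.3]
width: 0.0449
```

Run:
```python
from h import *
info();go((.502,-.345,.12),np.pi/2)
```

```text
t 4.95 pos [ 0.5261 -0.2092  0.1055] jawyaw 90.2 down [ 0.003  0.005 -1.   ] F [ 0.7  0.3 -1.3] w 0.0449 q [ 0.37  0.57 -0.09  2.06  0.08  0.52  1.79]
row [0.003, 0.005, 0.003] [-0.0152, 0.0245, -0.1357] deg 0.4 dist 0.139
```

>>> servo_tool --pt "0 0 0 -0.015 0.024 -0.136 0.035" --pt "0 0 0 -0.015 0.024 -0.136 0.035" --pt "0 0 0 -0.015 0.024 -0.136 0.035" --pt "0 0 0 -0.015 0.024 -0.136 0.035" --pt "0 0 0 -0.015 0.024 -0.136 0.035" --pt "0 0 0 -0.015 0.024 -0.136 0.035"

```text
time_s: 5.45
position: [0.5007, -0.3463, 0.1184]
eef_rot: [-0.498, 0.498, 0.501, 0.502]
ft_force: [0.3, 0.5, -0.4]
width: 0.0445
```

Run:
```python
from h import *
s=info()
c=look(dict(bearing_a_mid=s['position'][2]+.01,tray_floor=.018),0); save(c,'w3')
```

```text
t 5.45 pos [ 0.5007 -0.3463  0.1184] jawyaw 90.0 down [ 0.     0.006 -1.   ] F [ 0.3  0.5 -0.4] w 0.0445 q [ 0.61  0.59 -0.11  1.95  0.1   0.6   2.01]
bearing_a_mid 0.55 [281. 291.] circ [ 503.2 -346. ] 26.2 rect [ 502.9 -346.3] [45.2 51.7] 89.7
tray_floor 0.59 [279. 152.] circ [ 464.1 -347.1] 105.1 rect [ 464.  -346.7] [163.8 134.8] 1.2
```

View pics/w3.png

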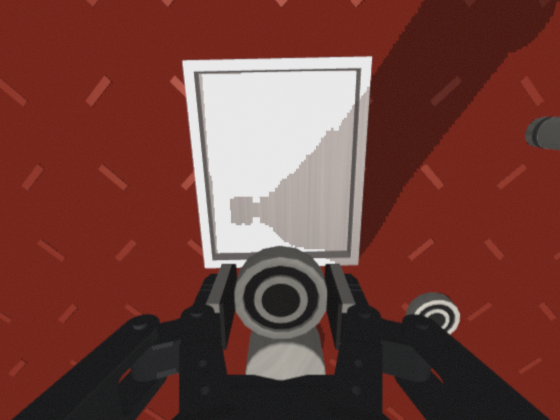

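The tray is at centre (464,-347) mm and the bearing is held above its far half. I'm lowering and releasing.

>>> servo_tool --pt "0 0 0 0.04 0 0 0.035" --pt "0 0 0 0.075 0 0 0.035" --pt "0 0 0 0.1 0 0 0.035" --pt "0 0 0 0.111 0 0 0.035" --pt "0 0 0 0.112 0 0 0.035" --pt "0 0 0 0.112 0 0 0.035" --pt "0 0 0 0.112 0 0 0.06" --pt "0 0 0 0.112 0 0 0.065" --pt "0 0 0 0.112 0 0 0.065" --pt "0 0 0 0.112 0 0 0.065"

```text
time_s: 6.43
position: [0.5034, -0.3422, 0.0079]
eef_rot: [-0.501, 0.496, 0.502, 0.501]
ft_force: [1.3, 0.9, -0.4]
width: 0.0647
```

>>> servo_tool --pt "0 0 0 -0.03 0 0 0.065" --pt "0 0 0 -0.07 0 0 0.065" --pt "0 0 0 -0.11 0 0 0.065" --pt "0 0 0 -0.13 0 0 0.065" --pt "0 0 0 -0.13 0 0 0.065"

```text
time_s: 6.85
position: [0.5063, -0.3454, 0.144]
eef_rot: [0.504, -0.495, -0.498, -0.502]
ft_force: [0.2, -0.1, -0.2]
width: 0.0651
```

Run:
```python
from h import *
s=info()
c=look(dict(bearing_a_mid=.016),0)
go((.607,-.196,.15),np.pi/2)
```

```text
t 6.85 pos [ 0.5063 -0.3454  0.144 ] jawyaw 90.3 down [ 0.013  0.001 -1.   ] F [ 0.2 -0.1 -0.2] w 0.0651 q [ 0.61  0.56 -0.12  1.94  0.09  0.64  2.01]
bearing_a_mid 0.72 [285. 203.] circ [ 506.7 -341.8] 24.4 rect [ 506.8 -341.4] [47.7 46.1] 28.8
row [0.006, 0.005, 0.005] [-0.0093, -0.1045, 0.147] deg 0.5 dist 0.181
```

>>> servo_tool --pt "0.006 0.005 0.005 -0.009 -0.104 0.147 0.065" --pt "0.006 0.005 0.005 -0.009 -0.104 0.147 0.065" --pt "0.006 0.005 0.005 -0.009 -0.104 0.147 0.065" --pt "0.006 0.005 0.005 -0.009 -0.104 0.147 0.065" --pt "0.006 0.005 0.005 -0.009 -0.104 0.147 0.065" --pt "0.006 0.005 0.005 -0.009 -0.104 0.147 0.065" --pt "0.006 0.005 0.005 -0.009 -0.104 0.147 0.065"

```text
time_s: 7.53
position: [0.6058, -0.1946, 0.1481]
eef_rot: [-0.5, 0.5, 0.501, 0.499]
ft_force: [-0.4, 0.1, -0.7]
width: 0.065
```

Run:
```python
from h import *
s=info()
c=look(dict(bearing_a_mid=.012),0)
go((.607,-.196,.001),np.pi/2)
```

```text
t 7.53 pos [ 0.6058 -0.1946  0.1481] jawyaw 90.1 down [-0.003  0.001 -1.   ] F [-0.4  0.1 -0.7] w 0.065 q [ 0.31  0.58 -0.1   1.87  0.08  0.69  1.73]
bearing_a_mid 0.98 [108.  91.] circ [ 509.4 -339.8] 26.5 rect [ 508.3 -340. ] [47.3 51.3] 16.1
row [-0.003, -0.001, -0.003] [0.1474, -0.003, 0.002] deg 0.2 dist 0.147
```

```bash
cat >> h.py <<'E'
def blob(c,xy,z,box=90,smax=110):
    """grey blob near world xy at height z -> enclosing circle/rect in mm"""
    u,v=proj(c,(*xy,z)); hsv=cv2.cvtColor(c[0],cv2.COLOR_RGB2HSV); m=(hsv[...,1]<smax).astype(np.uint8)
    x0,y0=int(max(u-box,0)),int(max(v-box,0)); mm=np.zeros_like(m); mm[y0:int(v+box),x0:int(u+box)]=m[y0:int(v+box),x0:int(u+box)]
    n,l,s_,cen=cv2.connectedComponentsWithStats(mm)
    for i in range(1,n):
        if s_[i,4]<150: continue
        k=max(cv2.findContours((l==i).astype(np.uint8),0,2)[0],key=cv2.contourArea)[:,0,:]
        P=np.array([ray(c,p,z)[:2]*1000 for p in k],np.float32); e,r=cv2.minEnclosingCircle(P); q=cv2.minAreaRect(P)
        print('blob',np.round(cen[i]),s_[i,4],'circ',np.round(e,1),round(r,1),'rect',np.round(q[0],1),np.round(q[1],1),round(q[2],1))
E
python3 - <<'E'
from h import *
c=cam('wrist'); print(proj(c,(.607,-.196,.01))); blob(c,(.607,-.196),.012,60)
E
```

```text
[282.66962186 206.50306078]
blob [280. 206.] 2007 circ [ 606.7 -198.1] 25.0 rect [ 606.5 -198.1] [46.2 48.9] 89.9
```

>>> servo_tool --pt "-0.003 0 -0.003 0.04 -0.001 -0.004 0.065" --pt "-0.003 0 -0.003 0.08 -0.001 -0.004 0.065" --pt "-0.003 0 -0.003 0.115 -0.001 -0.004 0.065" --pt "-0.003 0 -0.003 0.138 -0.001 -0.004 0.065" --pt "-0.003 0 -0.003 0.147 -0.001 -0.004 0.065" --pt "-0.003 0 -0.003 0.147 -0.001 -0.004 0.035" --pt "-0.003 0 -0.003 0.147 -0.001 -0.004 0.035" --pt "-0.003 0 -0.003 0.147 -0.001 -0.004 0.035" --pt "-0.003 0 -0.003 0.147 -0.001 -0.004 0.035" --pt "-0.003 0 -0.003 0.147 -0.001 -0.004 0.035"

```text
time_s: 8.52
position: [0.606, -0.2031, 0.0033]
eef_rot: [0.501, -0.5, -0.499, -0.501]
ft_force: [0.1, -0.1, -1.3]
width: 0.0447
```

>>> servo_tool --pt "0 0 0 0 0 0 0.035" --pt "0 0 0 -0.02 0 0 0.035" --pt "0 0 0 -0.06 0 0 0.035" --pt "0 0 0 -0.09 0 0 0.035" --pt "0 0 0 -0.11 0 0 0.035" --pt "0 0 0 -0.11 0 0 0.035"

```text
time_s: 9.02
position: [0.6094, -0.2039, 0.1191]
eef_rot: [0.504, -0.498, -0.495, -0.502]
ft_force: [0.4, 0.1, -0.7]
width: 0.0445
```

Run:
```python
from h import *
s=info()
c=cam('wrist'); p=s['position']; blob(c,p[:2],p[2]+.01,60)
go((.430,-.346,.12),np.pi/2)
```

```text
t 9.02 pos [ 0.6094 -0.2039  0.1191] jawyaw 89.9 down [ 0.013 -0.005 -1.   ] F [ 0.4  0.1 -0.7] w 0.0445 q [ 0.32  0.62 -0.09  1.89  0.09  0.62  1.73]
blob [279. 294.] 9045 circ [ 621.8 -204.5] 38.8 rect [ 615.4 -204.6] [58.8 62.4] 0.2
row [-0.001, -0.004, 0.01] [-0.0045, 0.1777, -0.1427] deg 0.6 dist 0.228
```

>>> servo_tool --pt "0 -0.004 0.01 -0.005 0.178 -0.143 0.035" --pt "0 -0.004 0.01 -0.005 0.178 -0.143 0.035" --pt "0 -0.004 0.01 -0.005 0.178 -0.143 0.035" --pt "0 -0.004 0.01 -0.005 0.178 -0.143 0.035" --pt "0 -0.004 0.01 -0.005 0.178 -0.143 0.035" --pt "0 -0.004 0.01 -0.005 0.178 -0.143 0.035" --pt "0 -0.004 0.01 -0.005 0.178 -0.143 0.035" --pt "0 -0.004 0.01 -0.005 0.178 -0.143 0.035"

```text
time_s: 9.73
position: [0.4276, -0.3471, 0.1196]
eef_rot: [-0.498, 0.501, 0.5, 0.501]
ft_force: [0.6, 0.1, -1.1]
width: 0.0445
```

Run:
```python
from h import *
s=info()
go((.430,-.348,.007),np.pi/2)
```

```text
t 9.73 pos [ 0.4276 -0.3471  0.1196] jawyaw 89.7 down [-0.002  0.001 -1.   ] F [ 0.6  0.1 -1.1] w 0.0445 q [ 0.69  0.54 -0.12  2.08  0.12  0.53  2.05]
row [-0.005, 0.001, -0.002] [0.1126, -0.0027, -0.001] deg 0.3 dist 0.113
```

>>> servo_tool --pt "-0.005 0 -0.002 0.04 -0.003 -0.001 0.035" --pt "-0.005 0 -0.002 0.075 -0.003 -0.001 0.035" --pt "-0.005 0 -0.002 0.1 -0.003 -0.001 0.035" --pt "-0.005 0 -0.002 0.111 -0.003 -0.001 0.035" --pt "-0.005 0 -0.002 0.113 -0.003 -0.001 0.035" --pt "-0.005 0 -0.002 0.113 -0.003 -0.001 0.035" --pt "-0.005 0 -0.002 0.113 -0.003 -0.001 0.06" --pt "-0.005 0 -0.002 0.113 -0.003 -0.001 0.065" --pt "-0.005 0 -0.002 0.113 -0.003 -0.001 0.065" --pt "-0.005 0 -0.002 0.113 -0.003 -0.001 0.065"

```text
time_s: 10.57
position: [0.431, -0.3486, 0.0078]
eef_rot: [0.5, -0.5, -0.5, -0.5]
ft_force: [0.4, -0.6, 0.5]
width: 0.0648
```

>>> servo_tool --pt "0 0 0 -0.03 0 0 0.065" --pt "0 0 0 -0.07 0 0 0.065" --pt "0 0 0 -0.11 0 0 0.065" --pt "0 0 0 -0.145 0 0 0.065" --pt "0 0 0 -0.145 0 0 0.065"

```text
time_s: 10.98
position: [0.4346, -0.3515, 0.1601]
eef_rot: [0.505, -0.499, -0.494, -0.501]
ft_force: [0.7, -1.0, -0.2]
width: 0.065
```

Run:
```python
from h import *
s=info()
c=look(dict(bearing_a_mid=.016),0);save(c,'w4')
go((.434,-.133,.15),np.pi/2)
```

```text
t 10.98 pos [ 0.4346 -0.3515  0.1601] jawyaw 90.0 down [ 0.013 -0.009 -1.   ] F [ 0.7 -1.  -0.2] w 0.065 q [ 0.7   0.48 -0.14  2.05  0.11  0.6   2.06]
bearing_a_mid 0.73 [293. 264.] circ [ 505.  -340.7] 25.4 rect [ 505.1 -341.4] [48.6 44.6] 0.2
row [-0.001, -0.003, 0.005] [0.0044, -0.0023, 0.2165] deg 0.4 dist 0.217
```

View pics/w4.png

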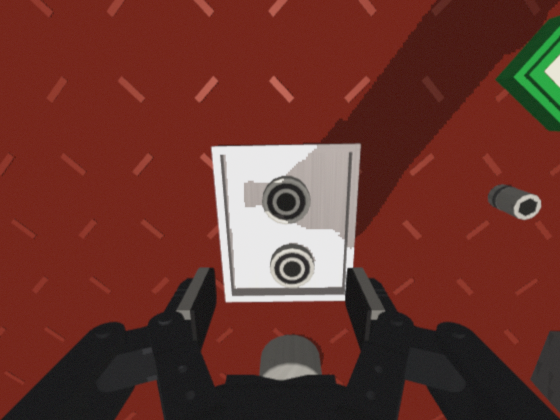

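Both bearings lie flat in the tray at (286,200) and (292,265), clear of the walls. Next is the right socket.

>>> servo_tool --pt "0 -0.003 0.005 0.004 -0.002 0.217 0.055" --pt "0 -0.003 0.005 0.004 -0.002 0.217 0.055" --pt "0 -0.003 0.005 0.004 -0.002 0.217 0.055" --pt "0 -0.003 0.005 0.004 -0.002 0.217 0.055" --pt "0 -0.003 0.005 0.004 -0.002 0.217 0.055" --pt "0 -0.003 0.005 0.004 -0.002 0.217 0.055" --pt "0 -0.003 0.005 0.004 -0.002 0.217 0.055" --pt "0 -0.003 0.005 0.004 -0.002 0.217 0.055"

```text
time_s: 11.75
position: [0.433, -0.1323, 0.1495]
eef_rot: [-0.5, 0.5, 0.501, 0.499]
ft_force: [0.7, -0.5, 0.1]
width: 0.0553
```

```bash
cat >> h.py <<'E'
def fitcyl(c,xy,r=.012,h=.038,z0=0,smax=110,box=60):
    """fit upright grey cylinder: best-IoU silhouette near xy"""
    from scipy.optimize import minimize
    hsv=cv2.cvtColor(c[0],cv2.COLOR_RGB2HSV); u,v=map(int,proj(c,(*xy,z0+h/2)))
    m=np.zeros(hsv.shape[:2],np.uint8); sl=np.s_[max(v-box,0):v+box,max(u-box,0):u+box]; m[sl]=(hsv[...,1]<smax)[sl]
    n,l,s_,_=cv2.connectedComponentsWithStats(m); i=1+np.argmax(s_[1:,4]); m=(cv2.morphologyEx((l==i).astype(np.uint8),cv2.MORPH_CLOSE,np.ones((15,15))))
    a=np.linspace(0,2*np.pi,40)
    def cost(p):
        P=[proj(c,(p[0]+r*np.cos(t),p[1]+r*np.sin(t),z)) for z in (z0,z0+h) for t in a]
        q=cv2.convexHull((np.array(P)*16).astype(np.int32)); b=np.zeros_like(m); cv2.fillConvexPoly(b,q,1,shift=4)
        return 1-(b&m).sum()/(b|m).sum()
    best=minimize(cost,xy,method='Nelder-Mead',options=dict(initial_simplex=[xy,(xy[0]+.01,xy[1]),(xy[0],xy[1]+.01)],xatol=2e-4))
    print('cyl',np.round(best.x,4),'IoU',round(1-best.fun,2)); return best.x
E
python3 - <<'E'
from h import *
s=info(); c=look(dict(socket_a_mid=.038),0)
p=fitcyl(c,(.434,-.133)); go((*p,.006),np.pi/2)
E
```

```text
t 11.75 pos [ 0.433  -0.1323  0.1495] jawyaw 90.1 down [-0.002 -0.    -1.   ] F [ 0.7 -0.5  0.1] w 0.0553 q [ 0.3   0.39 -0.13  2.27  0.11  0.49  1.65]
socket_a_mid 0.5 [ 76. 270.] circ [ 492. -320.] 25.7 rect [ 492.7 -319.5] [41.  51.1] 33.4
cyl [ 0.4342 -0.1336] IoU 0.94
row [-0.003, -0.001, -0.001] [0.1438, -0.0009, 0.0007] deg 0.2 dist 0.144
```

>>> servo_tool --pt "0 0 0 0.04 -0.001 0 0.055" --pt "0 0 0 0.08 -0.001 0 0.055" --pt "0 0 0 0.115 -0.001 0 0.055" --pt "0 0 0 0.136 -0.001 0 0.055" --pt "0 0 0 0.141 -0.001 0 0.055" --pt "0 0 0 0.141 -0.001 0 0.01" --pt "0 0 0 0.141 -0.001 0 0.01" --pt "0 0 0 0.141 -0.001 0 0.01" --pt "0 0 0 0.141 -0.001 0 0.01" --pt "0 0 0 0.141 -0.001 0 0.01" --squeeze 50

```text
time_s: 12.68
position: [0.435, -0.1347, 0.0101]
eef_rot: [-0.5, 0.501, 0.498, 0.501]
ft_force: [0.1, -0.2, -0.8]
width: 0.0224
```

>>> servo_tool --pt "0 0 0 0 0 0 0.01" --pt "0 0 0 0 0 0 0.01" --pt "0 0 0 -0.02 0 0 0.01" --pt "0 0 0 -0.06 0 0 0.01" --pt "0 0 0 -0.09 0 0 0.01" --pt "0 0 0 -0.12 0 0 0.01" --pt "0 0 0 -0.12 0 0 0.01"

```text
time_s: 13.27
position: [0.4376, -0.1352, 0.1348]
eef_rot: [-0.503, 0.499, 0.495, 0.503]
ft_force: [-0.1, 0.2, -1.1]
width: 0.0223
```

Run:
```python
from h import *
s=info(); c=look(dict(socket_a_mid=s['position'][2]+.03),0)
go((.478,.353,.13),np.pi/2)
```

```text
t 13.27 pos [ 0.4376 -0.1352  0.1348] jawyaw 89.8 down [ 0.011 -0.004 -1.   ] F [-0.1  0.2 -1.1] w 0.0223 q [ 0.3   0.42 -0.13  2.28  0.13  0.44  1.63]
socket_a_mid 0.71 [ 68. 236.] circ [ 401.8 -223.8] 45.6 rect [ 401.2 -224.1] [71.2 60.5] 0.9
row [-0.004, -0.002, 0.005] [0.0004, -0.0407, 0.4879] deg 0.4 dist 0.49
```

>>> servo_tool --pt "0 -0.002 0.005 0 -0.04 0.486 0.01" --pt "0 -0.002 0.005 0 -0.04 0.486 0.01" --pt "0 -0.002 0.005 0 -0.04 0.486 0.01" --pt "0 -0.002 0.005 0 -0.04 0.486 0.01" --pt "0 -0.002 0.005 0 -0.04 0.486 0.01" --pt "0 -0.002 0.005 0 -0.04 0.486 0.01" --pt "0 -0.002 0.005 0 -0.04 0.486 0.01" --pt "0 -0.002 0.005 0 -0.04 0.486 0.01" --pt "0 -0.002 0.005 0 -0.04 0.486 0.01" --pt "0 -0.002 0.005 0 -0.04 0.486 0.01"

```text
time_s: 14.2
position: [0.4695, 0.2818, 0.1282]
eef_rot: [-0.499, 0.502, 0.499, 0.499]
ft_force: [1.9, -0.5, -1.2]
width: 0.0224
```

Run:
```python
from h import *
s=info(); go((.477,.351,.14),np.pi/2)
```

```text
t 14.2 pos [0.4695 0.2818 0.1282] jawyaw 89.8 down [-0.003 -0.003 -1.   ] F [ 1.9 -0.5 -1.2] w 0.0224 q [-0.57  0.52 -0.08  2.08  0.08  0.55  0.87]
row [-0.003, -0.003, -0.003] [-0.012, -0.0072, 0.0692] deg 0.3 dist 0.071
```

>>> servo_tool --pt "-0.003 -0.003 -0.003 -0.01 -0.007 0.069 0.01" --pt "-0.003 -0.003 -0.003 -0.01 -0.007 0.069 0.01" --pt "-0.003 -0.003 -0.003 -0.01 -0.007 0.069 0.01" --pt "-0.003 -0.003 -0.003 -0.01 -0.007 0.069 0.01" --pt "-0.003 -0.003 -0.003 -0.01 -0.007 0.069 0.01"

```text
time_s: 14.62
position: [0.4755, 0.3491, 0.136]
eef_rot: [-0.5, 0.502, 0.5, 0.498]
ft_force: [0.4, -0.2, -1.5]
width: 0.0226
```

Run:
```python
from h import *
s=info(); c=look(dict(dish_floor=.02),0); save(c,'w5')
go((.477,.351,.015),np.pi/2)
```

```text
t 14.62 pos [0.4755 0.3491 0.136 ] jawyaw 90.0 down [-0.003 -0.004 -1.   ] F [ 0.4 -0.2 -1.5] w 0.0226 q [-0.66  0.55 -0.07  1.99  0.07  0.61  0.79]
dish_floor 0.68 [279. 175.] circ [450.7 349.3] 65.6 rect [449.8 349.5] [127.6 130.1] 0.1
row [-0.002, -0.003, -0.002] [0.1216, -0.0011, 0.0034] deg 0.3 dist 0.122
```

View pics/w5.png

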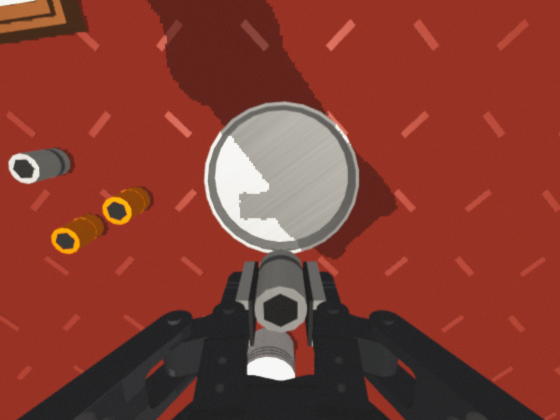

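The dish is at centre (450,349) mm, radius 66, with the socket upright in the jaws beyond its centre. I'm lowering.

>>> servo_tool --pt "-0.002 -0.003 -0.002 0.04 -0.001 0 0.01" --pt "-0.002 -0.003 -0.002 0.08 -0.001 0 0.01" --pt "-0.002 -0.003 -0.002 0.105 -0.001 0 0.01" --pt "-0.002 -0.003 -0.002 0.118 -0.001 0 0.01" --pt "-0.002 -0.003 -0.002 0.122 -0.001 0 0.01" --pt "-0.002 -0.003 -0.002 0.122 -0.001 0 0.01" --pt "-0.002 -0.003 -0.002 0.122 -0.001 0 0.03" --pt "-0.002 -0.003 -0.002 0.122 -0.001 0 0.045" --pt "-0.002 -0.003 -0.002 0.122 -0.001 0 0.05" --pt "-0.002 -0.003 -0.002 0.122 -0.001 0 0.05"

```text
time_s: 15.55
position: [0.4776, 0.3479, 0.0154]
eef_rot: [-0.5, 0.5, 0.5, 0.501]
ft_force: [0.2, 0.0, 0.2]
width: 0.0501
```

>>> servo_tool --pt "0 0 0 -0.03 0 0 0.05" --pt "0 0 0 -0.07 0 0 0.05" --pt "0 0 0 -0.11 0 0 0.05" --pt "0 0 0 -0.145 0 0 0.05" --pt "0 0 0 -0.145 0 0 0.05"

```text
time_s: 15.97
position: [0.4815, 0.3511, 0.1681]
eef_rot: [-0.5, 0.495, 0.499, 0.506]
ft_force: [1.2, 0.9, -0.1]
width: 0.0499
```

Run:
```python
from h import *
s=info(); c=look(dict(socket_a_mid=.042),0)
for y in (45,90,135): go((.434,.150,.15),np.radians(y))
```

```text
t 15.97 pos [0.4815 0.3511 0.1681] jawyaw 89.9 down [ 0.012  0.01  -1.   ] F [ 1.2  0.9 -0.1] w 0.0499 q [-0.65  0.5  -0.08  1.97  0.06  0.66  0.8 ]
socket_a_mid 0.74 [ 54. 149.] circ [432.5 162.7] 23.2 rect [432.  162.6] [23.6 46.3] 10.8
socket_a_mid 0.62 [ 88. 213.] circ [489.9 181.4] 22.5 rect [489. 181.] [22.8 44.9] 25.2
socket_a_mid 0.61 [136. 186.] circ [465.3 225.5] 19.4 rect [464.2 225. ] [22.  38.8] 25.1
row [0.785, 0.006, 0.003] [0.0118, 0.0445, -0.1988] deg 45.0 dist 0.204
row [-0.001, 0.004, 0.005] [0.0118, 0.0445, -0.1988] deg 0.4 dist 0.204
row [-0.786, 0.002, 0.006] [0.0118, 0.0445, -0.1988] deg 45.0 dist 0.204
```

>>> servo_tool --pt "0 0.004 0.005 0.012 0.044 -0.199 0.05" --pt "0 0.004 0.005 0.012 0.044 -0.199 0.05" --pt "0 0.004 0.005 0.012 0.044 -0.199 0.05" --pt "0 0.004 0.005 0.012 0.044 -0.199 0.05" --pt "0 0.004 0.005 0.012 0.044 -0.199 0.05" --pt "0 0.004 0.005 0.012 0.044 -0.199 0.05" --pt "0 0.004 0.005 0.012 0.044 -0.199 0.05"

```text
time_s: 16.65
position: [0.4325, 0.1466, 0.1485]
eef_rot: [-0.498, 0.503, 0.499, 0.5]
ft_force: [0.1, 1.1, -0.4]
width: 0.0499
```

Run:
```python
from h import *
s=info(); c=look(dict(socket_a_mid=.038),0)
p=fitcyl(c,(.434,.150)); go((*p,.009),np.pi/2); save(c,'w6')
```

```text
t 16.65 pos [0.4325 0.1466 0.1485] jawyaw 89.7 down [-0.004 -0.002 -1.   ] F [ 0.1  1.1 -0.4] w 0.0499 q [-0.36  0.4  -0.09  2.26  0.07  0.49  1.06]
socket_a_mid 0.84 [302. 272.] circ [486.5 166.2] 19.9 rect [486.5 166.2] [38.7 23. ] 0.3
socket_a_mid 0.76 [351. 242.] circ [461.7 210.9] 19.2 rect [461.7 210.8] [38.4 22.4] 28.5
socket_a_mid 0.72 [492. 252.] circ [469.9 335.8] 26.3 rect [469.1 336.4] [52.5 23.9] 53.9
socket_a_mid 0.58 [281. 210.] circ [429.7 147.6] 15.7 rect [429.6 147.6] [22.3 31.3] 89.8
cyl [0.4347 0.1478] IoU 0.93
row [-0.0, 0.0, -0.0] [0.1403, -0.0002, -0.0027] deg 0.0 dist 0.14
```

View pics/w6.png

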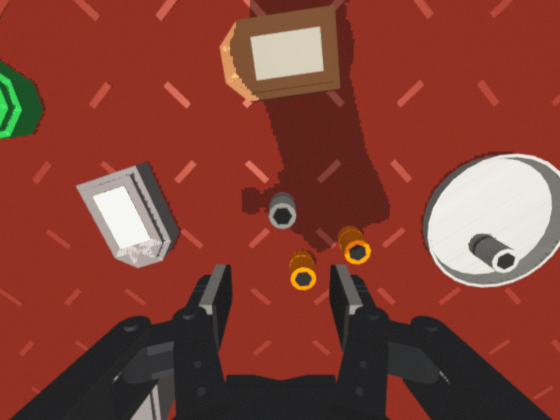

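The grey socket is centred at (283,210), with orange ones at (302,275) and (355,248) clear of the finger paths. The first socket stands in the dish. I'm gripping.

>>> servo_tool --pt "0 0 0 0.04 0 -0.003 0.05" --pt "0 0 0 0.08 0 -0.003 0.05" --pt "0 0 0 0.115 0 -0.003 0.05" --pt "0 0 0 0.135 0 -0.003 0.05" --pt "0 0 0 0.14 0 -0.003 0.05" --pt "0 0 0 0.14 0 -0.003 0.01" --pt "0 0 0 0.14 0 -0.003 0.01" --pt "0 0 0 0.14 0 -0.003 0.01" --pt "0 0 0 0.14 0 -0.003 0.01" --pt "0 0 0 0.14 0 -0.003 0.01" --squeeze 50

```text
time_s: 17.58
position: [0.4353, 0.1479, 0.0104]
eef_rot: [-0.5, 0.499, 0.5, 0.501]
ft_force: [-0.6, -0.1, -2.2]
width: 0.0223
```

>>> servo_tool --pt "0 0 0 0 0 0 0.01" --pt "0 0 0 0 0 0 0.01" --pt "0 0 0 -0.02 0 0 0.01" --pt "0 0 0 -0.06 0 0 0.01" --pt "0 0 0 -0.09 0 0 0.01" --pt "0 0 0 -0.13 0 0 0.01" --pt "0 0 0 -0.13 0 0 0.01"

```text
time_s: 18.17
position: [0.4386, 0.149, 0.1464]
eef_rot: [-0.501, 0.495, 0.498, 0.505]
ft_force: [-0.4, 0.1, -0.2]
width: 0.0224
```

Run:
```python
from h import *
s=info()
go((.423,.349,.14),np.pi/2)
```

```text
t 18.17 pos [0.4386 0.149  0.1464] jawyaw 89.9 down [ 0.013  0.006 -1.   ] F [-0.4  0.1 -0.2] w 0.0224 q [-0.35  0.4  -0.1   2.26  0.09  0.47  1.05]
row [-0.001, 0.006, 0.013] [0.0074, 0.0159, 0.2] deg 0.8 dist 0.201
```

>>> servo_tool --pt "0 0.006 0.013 0.007 0.016 0.2 0.01" --pt "0 0.006 0.013 0.007 0.016 0.2 0.01" --pt "0 0.006 0.013 0.007 0.016 0.2 0.01" --pt "0 0.006 0.013 0.007 0.016 0.2 0.01" --pt "0 0.006 0.013 0.007 0.016 0.2 0.01" --pt "0 0.006 0.013 0.007 0.016 0.2 0.01" --pt "0 0.006 0.013 0.007 0.016 0.2 0.01" --pt "0 0.006 0.013 0.007 0.016 0.2 0.01"

```text
time_s: 18.83
position: [0.4224, 0.3479, 0.1399]
eef_rot: [-0.5, 0.501, 0.5, 0.5]
ft_force: [-0.0, -0.9, -1.1]
width: 0.0226
```

Run:
```python
from h import *
s=info()
go((.423,.349,.0145),np.pi/2)
```

```text
t 18.83 pos [0.4224 0.3479 0.1399] jawyaw 89.9 down [-0.001 -0.002 -1.   ] F [-0.  -0.9 -1.1] w 0.0226 q [-0.71  0.5  -0.08  2.08  0.07  0.57  0.73]
row [-0.001, -0.002, -0.001] [0.1254, -0.0007, 0.0013] deg 0.1 dist 0.125
```

>>> servo_tool --pt "0 0 0 0.04 -0.001 0.001 0.01" --pt "0 0 0 0.08 -0.001 0.001 0.01" --pt "0 0 0 0.108 -0.001 0.001 0.01" --pt "0 0 0 0.122 -0.001 0.001 0.01" --pt "0 0 0 0.126 -0.001 0.001 0.01" --pt "0 0 0 0.126 -0.001 0.001 0.01" --pt "0 0 0 0.126 -0.001 0.001 0.03" --pt "0 0 0 0.126 -0.001 0.001 0.045" --pt "0 0 0 0.126 -0.001 0.001 0.05" --pt "0 0 0 0.126 -0.001 0.001 0.05"

```text
time_s: 19.67
position: [0.4237, 0.3482, 0.0142]
eef_rot: [-0.5, 0.501, 0.499, 0.5]
ft_force: [-0.2, -0.7, -0.2]
width: 0.0502
```

>>> servo_tool --pt "0 0 0 -0.03 0 0 0.05" --pt "0 0 0 -0.07 0 0 0.05" --pt "0 0 0 -0.11 0 0 0.07" --pt "0 0 0 -0.145 0 0 0.08" --pt "0 0 0 -0.145 0 0 0.082"

```text
time_s: 20.08
position: [0.4273, 0.3514, 0.1659]
eef_rot: [-0.5, 0.496, 0.499, 0.505]
ft_force: [-0.2, 0.9, -0.7]
width: 0.0815
```

Run:
```python
from h import *
s=info(); c=cam('wrist'); save(c,'w7')
go((.443,.007,.17),np.radians(107.7))
```

```text
t 20.08 pos [0.4273 0.3514 0.1659] jawyaw 89.9 down [ 0.009  0.008 -1.   ] F [-0.2  0.9 -0.7] w 0.0815 q [-0.71  0.46 -0.09  2.06  0.07  0.61  0.73]
row [-0.311, 0.004, 0.007] [-0.0083, -0.0179, -0.3432] deg 17.8 dist 0.344
```

View pics/w7.png

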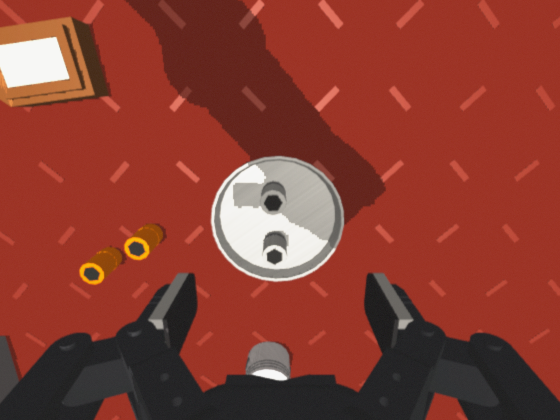

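Both sockets stand upright in the dish at (274,200) and (275,250). Next is the case.

>>> servo_tool --pt "-0.311 0.004 0.007 -0.008 -0.018 -0.343 0.082" --pt "-0.311 0.004 0.007 -0.008 -0.018 -0.343 0.082" --pt "-0.311 0.004 0.007 -0.008 -0.018 -0.343 0.082" --pt "-0.311 0.004 0.007 -0.008 -0.018 -0.343 0.082" --pt "-0.311 0.004 0.007 -0.008 -0.018 -0.343 0.082" --pt "-0.311 0.004 0.007 -0.008 -0.018 -0.343 0.082" --pt "-0.311 0.004 0.007 -0.008 -0.018 -0.343 0.082" --pt "-0.311 0.004 0.007 -0.008 -0.018 -0.343 0.082" --pt "-0.311 0.004 0.007 -0.008 -0.018 -0.343 0.082" --pt "-0.311 0.004 0.007 -0.008 -0.018 -0.343 0.082"

```text
time_s: 20.97
position: [0.4419, 0.003, 0.1687]
eef_rot: [-0.569, 0.421, 0.569, 0.419]
ft_force: [0.2, 0.2, 0.3]
width: 0.0816
```

```bash
cat >> h.py <<'E'
def hexa(l,w,ch):
    return np.array([[-l/2,-w/2],[l/2-ch,-w/2],[l/2,-w/2+ch],[l/2,w/2-ch],[l/2-ch,w/2],[-l/2,w/2]])
def fitcase(c,g,zb,h=.024,smax=70,box=130,show=None,m=None):
    """silhouette fit of case body(+plateau): g=(x,y,yaw), zb underside height"""
    from scipy.optimize import minimize
    if m is None:
        hsv=cv2.cvtColor(c[0],cv2.COLOR_RGB2HSV); u,v=map(int,proj(c,(g[0],g[1],zb+h/2)))
        m=np.zeros(hsv.shape[:2],np.uint8); sl=np.s_[max(v-box,0):v+box,max(u-box,0):u+box]; m[sl]=(hsv[...,1]<smax)[sl]
        n,l,s_,_=cv2.connectedComponentsWithStats(m); i=l[v,u] or 1+np.argmax(s_[1:,4]); m=cv2.morphologyEx((l==i).astype(np.uint8),cv2.MORPH_CLOSE,np.ones((5,5)))
    def hull(p):
        cs,sn=np.cos(p[2]),np.sin(p[2]); Q=[]
        for H,z in ((hexa(.09,.058,.016),zb),(hexa(.09,.058,.016),zb+h),(hexa(.079,.047,.013),zb+h+.006)):
            Q+=[proj(c,(p[0]+cs*a-sn*b,p[1]+sn*a+cs*b,z)) for a,b in H]
        b=np.zeros_like(m); cv2.fillConvexPoly(b,cv2.convexHull((np.array(Q)*16).astype(np.int32)),1,shift=4); return b
    def cost(p): b=hull(p); return 1-(b&m).sum()/(b|m).sum()
    g=np.array(g,float); r=minimize(cost,g,method='Nelder-Mead',options=dict(initial_simplex=[g,g+[.01,0,0],g+[0,.01,0],g+[0,0,.1]],xatol=1e-4,fatol=1e-4))
    print('case',np.round(r.x[:2],4),'yaw',round(np.degrees(r.x[2]),2),'IoU',round(1-r.fun,3))
    if show:
        im=c[0].copy(); k,_=cv2.findContours(hull(r.x),0,2); cv2.drawContours(im,k,-1,(0,255,0),1); k,_=cv2.findContours(m,0,2); cv2.drawContours(im,k,-1,(0,0,255),1); save(im,show)
    return r.x
E
python3 - <<'E'
from h import *
s=info(); c=cam('wrist'); 
p=fitcase(c,(.444,.008,.31),0,show='w8'); t=cam('top'); fitcase(t,(.444,.008,.31),0); fitcase(t,(.64,-.008,0),.024,h=.024); fitcase(t,(.64,-.008,0),0,h=.048)
go((p[0],p[1],.17),p[2]+np.pi/2)
E
```

```text
t 20.97 pos [0.4419 0.003  0.1687] jawyaw 107.2 down [-0.003 -0.002 -1.   ] F [0.2 0.2 0.3] w 0.0816 q [ 0.03  0.35 -0.17  2.27  0.12  0.53  1.63]
case [0.4451 0.0067] yaw 17.47 IoU 0.961
case [0.444 0.008] yaw 17.76 IoU 0.0
case [ 0.6453 -0.0085] yaw -0.63 IoU 0.964
case [ 0.6473 -0.0082] yaw -0.6 IoU 0.946
row [0.003, 0.001, -0.001] [-0.0009, -0.002, -0.0017] deg 0.2 dist 0.003
```

View pics/w8.png

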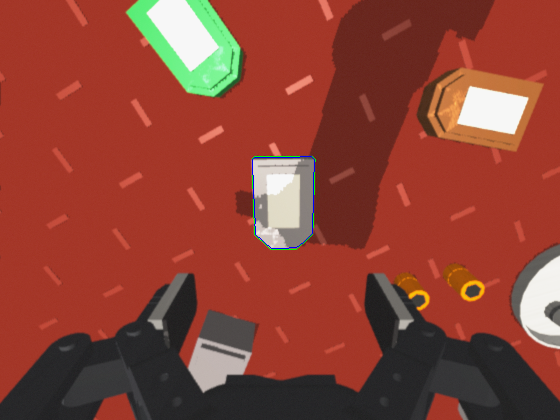

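The fit outlines the grey labelled case at (285,203) px: centre (445,7) mm, yaw 17.5°, aligned with the jaws. I'm gripping it.

>>> servo_tool --pt "0.003 0.001 0 0.04 -0.002 -0.002 0.082" --pt "0.003 0.001 0 0.08 -0.002 -0.002 0.082" --pt "0.003 0.001 0 0.12 -0.002 -0.002 0.082" --pt "0.003 0.001 0 0.15 -0.002 -0.002 0.082" --pt "0.003 0.001 0 0.162 -0.002 -0.002 0.082" --pt "0.003 0.001 0 0.163 -0.002 -0.002 0.082" --pt "0.003 0.001 0 0.163 -0.002 -0.002 0.05" --pt "0.003 0.001 0 0.163 -0.002 -0.002 0.05" --pt "0.003 0.001 0 0.163 -0.002 -0.002 0.05" --pt "0.003 0.001 0 0.163 -0.002 -0.002 0.05" --squeeze 50

```text
time_s: 21.9
position: [0.4457, 0.0071, 0.0073]
eef_rot: [0.571, -0.418, -0.57, -0.418]
ft_force: [0.9, 0.5, -2.7]
width: 0.0567
```

Run:
```python
from h import *
s=info()
```

```text
t 21.9 pos [0.4457 0.0071 0.0073] jawyaw 107.5 down [ 0.002  0.    -1.   ] F [ 0.9  0.5 -2.7] w 0.0567 q [-0.09  0.68 -0.04  2.35  0.23  0.11  1.53]
```

>>> servo_tool --pt "0 0 0 0 0 0 0.045" --pt "0 0 0 -0.01 0 0 0.045" --pt "0 0 0 -0.04 0 0 0.045" --pt "0 0 0 -0.08 0 0 0.045" --pt "0 0 0 -0.11 0 0 0.045" --pt "0 0 0 -0.14 0 0 0.045" --pt "0 0 0 -0.14 0 0 0.045"

```text
time_s: 22.48
position: [0.4485, 0.007, 0.1529]
eef_rot: [0.574, -0.415, -0.567, -0.421]
ft_force: [1.2, 0.1, -2.0]
width: 0.0567
```

Run:
```python
from h import *
s=info(); go((.570,-.008,.17),np.radians(89.4))
```

```text
t 22.48 pos [0.4485 0.007  0.1529] jawyaw 107.5 down [ 0.013  0.001 -1.   ] F [ 1.2  0.1 -2. ] w 0.0567 q [ 0.03  0.38 -0.19  2.28  0.16  0.48  1.59]
row [0.315, -0.001, 0.013] [-0.0156, -0.1116, -0.0508] deg 18.1 dist 0.124
```

The case is held. I'm going just beyond the stack so the wrist camera sees the stack ahead of the held case.

>>> servo_tool --pt "0.315 0 0.013 -0.02 -0.286 -0.106 0.045" --pt "0.315 0 0.013 -0.02 -0.286 -0.106 0.045" --pt "0.315 0 0.013 -0.02 -0.286 -0.106 0.045" --pt "0.315 0 0.013 -0.02 -0.286 -0.106 0.045" --pt "0.315 0 0.013 -0.02 -0.286 -0.106 0.045" --pt "0.315 0 0.013 -0.02 -0.286 -0.106 0.045" --pt "0.315 0 0.013 -0.02 -0.286 -0.106 0.045" --pt "0.315 0 0.013 -0.02 -0.286 -0.106 0.045" --pt "0.315 0 0.013 -0.02 -0.286 -0.106 0.045" --pt "0.315 0 0.013 -0.02 -0.286 -0.106 0.045"

```text
time_s: 23.32
position: [0.7524, -0.0086, 0.1757]
eef_rot: [-0.497, 0.504, 0.497, 0.502]
ft_force: [0.1, 0.0, -1.3]
width: 0.057
```

Run:
```python
from h import *
s=info(); c=look(dict(stack_top=.054),0); save(c,'w9'); np.save('w9.npy',np.array([0]))
p=fitcase(c,(.645,-.008,-.01),0,h=.048,box=140,show='w9'); 
print(s['position'],proj(c,(.645,-.008,.054)))
import pickle; pickle.dump(c,open('w9.pkl','wb'))
```

```text
t 23.32 pos [ 0.7524 -0.0086  0.1757] jawyaw 89.4 down [-0.002 -0.001 -1.   ] F [ 0.1  0.  -1.3] w 0.057 q [ 0.    0.68 -0.09  1.57  0.07  0.89  1.45]
stack_top 0.83 [278.  71.] circ [642.1 -10.7] 48.7 rect [645.7 -10.3] [58. 89.] 87.7
case [ 0.6456 -0.0107] yaw -1.98 IoU 0.976
[ 0.75235345 -0.00863629  0.17569733] [280.18110713  77.69955868]
```

View pics/w9.png

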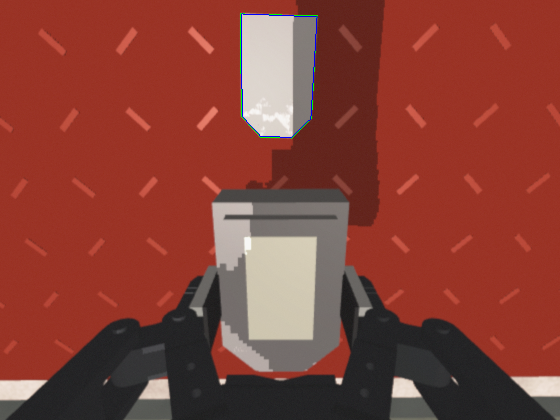

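Run:
```python
from h import *
import pickle
c=pickle.load(open('w9.pkl','rb'))
s=info(); P=np.array(s['position']); Rm=R.from_quat(s['eef_rot']).as_matrix()
g=cv2.cvtColor(c[0],cv2.COLOR_RGB2GRAY)
print('col280 rows180-230',g[180:232,265].tolist())
print('row250 l',g[235,205:235].tolist(),'r',g[235,330:360].tolist())
# tool coords: +x world = -tool y ; case centre at tcp
for d in (-.003,0,.003):
    z=P[2]-.0073; yaw=np.radians(-.6); cs,sn=np.cos(yaw),np.sin(yaw)
    f=lambda a,b,h: np.round(proj(c,(P[0]+cs*(a+d)-sn*b,P[1]+sn*(a+d)+cs*b,z+h)),1)
    print(d,'back bottom',f(-.045,0,0),'back top',f(-.045,0,.024),'plateau back',f(-.0395,0,.03),'L',f(-.025,-.029,.024),'R',f(-.025,.029,.024))
# stack views: scene & top
for n in ('scene','top'):
    t=cam(n); fitcase(t,(.645,-.009,-.02),0,h=.048,box=60,show='st_'+n)
```

```text
t 23.42 pos [ 0.7505 -0.0084  0.1757] jawyaw 89.4 down [-0.004 -0.001 -1.   ] F [ 0.7  0.8 -1.6] w 0.0568 q [ 0.    0.68 -0.09  1.58  0.07  0.89  1.45]
col280 rows180-230 [83, 80, 71, 60, 59, 69, 79, 69, 60, 67, 70, 73, 71, 73, 72, 70, 70, 71, 71, 69, 71, 74, 91, 109, 115, 116, 115, 116, 116, 115, 116, 115, 117, 115, 104, 85, 74, 70, 74, 91, 110, 116, 113, 116, 115, 114, 114, 115, 114, 115, 114, 114]
row250 l [82, 82, 79, 82, 80, 80, 79, 83, 104, 147, 178, 181, 184, 184, 182, 183, 183, 184, 183, 184, 183, 183, 183, 183, 183, 183, 183, 185, 183, 184] r [118, 118, 118, 120, 120, 118, 119, 119, 120, 120, 120, 119, 119, 120, 119, 118, 115, 91, 81, 80, 80, 82, 80, 81, 80, 80, 80, 81, 80, 81]
-0.003 back bottom [281.  181.2] back top [281.  193.5] plateau back [281.  210.4] L [214.5 237.9] R [347.5 238. ]
0 back bottom [281.  187.2] back top [281.  200.4] plateau back [281.  217.5] L [215.  244.2] R [347.1 244.4]
0.003 back bottom [281.  193.1] back top [281.  207.3] plateau back [281.  224.4] L [215.4 250.5] R [346.6 250.6]
case [ 0.6443 -0.0158] yaw -3.39 IoU 0.946
case [ 0.6236 -0.0093] yaw -7.64 IoU 0.289
```

Run:
```python
from h import *
s=info(); go((.745,-.0095,.09),np.radians(88.7))
```

```text
t 23.52 pos [ 0.7507 -0.0082  0.1762] jawyaw 89.4 down [-0.003 -0.001 -1.   ] F [ 0.   0.2 -2.3] w 0.0571 q [ 0.    0.68 -0.09  1.58  0.07  0.89  1.45]
row [0.013, -0.001, -0.003] [0.0862, 0.0055, -0.0012] deg 0.8 dist 0.086
```

>>> servo_tool --pt "0.013 0 -0.003 0.03 0.006 -0.001 0.045" --pt "0.013 0 -0.003 0.06 0.006 -0.001 0.045" --pt "0.013 0 -0.003 0.08 0.006 -0.001 0.045" --pt "0.013 0 -0.003 0.086 0.006 -0.001 0.045" --pt "0.013 0 -0.003 0.086 0.006 -0.001 0.045" --pt "0.013 0 -0.003 0.086 0.006 -0.001 0.045" --pt "0.013 0 -0.003 0.086 0.006 -0.001 0.045"

```text
time_s: 24.1
position: [0.7459, -0.0092, 0.0923]
eef_rot: [-0.495, 0.505, 0.493, 0.506]
ft_force: [0.2, 0.2, -1.8]
width: 0.0566
```

Run:
```python
from h import *
import pickle
s=info(); c=cam('wrist'); pickle.dump((s,c),open('w10.pkl','wb'))
im=c[0].copy()
save(im,'w10')
fitcase(c,(.645,-.010,-.02),0,h=.048,box=160)
```

```text
t 24.1 pos [ 0.7459 -0.0092  0.0923] jawyaw 88.7 down [ 0.004 -0.001 -1.   ] F [ 0.2  0.2 -1.8] w 0.0566 q [-0.    0.76 -0.08  1.64  0.08  0.74  1.43]
case [ 0.6447 -0.0105] yaw -2.55 IoU 0.986
```

View pics/w10.png

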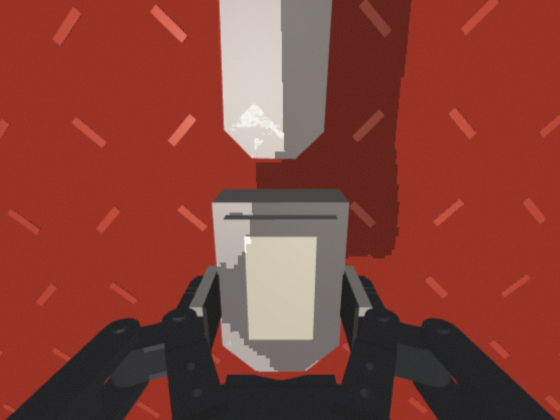

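```bash
cat > mid.py <<'E'
from h import *
from scipy.optimize import least_squares
import pickle
s,c=pickle.load(open('w10.pkl','rb'))
hsv=cv2.cvtColor(c[0],cv2.COLOR_RGB2HSV); m=hsv[...,1]<70
def obs(rows,u): 
    o=[]
    for r in rows:
        a=u
        while m[r,a]: a-=1
        b=u
        while m[r,b]: b+=1
        o.append((a+.5,b-.5))
    return np.array(o)
def fit(rows,u,x0,ztop,zbot):
    """lateral pos at x0 and yaw from left/right side lines (58 mm wide)"""
    ob=obs(rows,u)
    def model(p):
        out=[]
        for sgn in (-1,1):
            L=[]
            for z in (zbot,ztop):
                q=[proj(c,(x0+a-np.sin(p[1])*sgn*.029,p[0]+np.tan(p[1])*a+sgn*.029,z)) for a in np.linspace(-.06,.06,25)]
                q=np.array(q); i=np.argsort(q[:,1]); L.append(np.interp(rows,q[i,1],q[i,0]))
            out.append(np.min(L,0) if sgn<0 else np.max(L,0))
        return np.array(out).T
    r=least_squares(lambda p:(model(p)-ob).ravel(),[-.01,-.02],x_scale=[.001,.01],diff_step=1e-4)
    print('y',round(r.x[0],5),'yaw',round(np.degrees(r.x[1]),2),'res px',np.round(np.abs(r.fun).max(),1),round(np.std(r.fun),2)); print((model(r.x)-ob).round(1)[::3].tolist())
z=s['position'][2]-.0073
print('held (tool yaw',-1.3,')'); fit(np.arange(206,262,4),282,s['position'][0],z+.024,z)
print('stack'); fit(np.arange(5,120,6),275,.645,.048,0)
E
python3 mid.py
```

```text
held (tool yaw -1.3 )
y -0.0092 yaw -1.08 res px 1.2 0.75
[[-0.4, 0.7], [-0.4, 0.8], [-0.5, 1.0], [-0.5, 1.1], [-0.6, 0.3]]
stack
y -0.01042 yaw -2.44 res px 0.9 0.48
[[-0.8, 0.2], [-0.1, 0.0], [-0.4, -0.1], [-0.7, 0.8], [-0.1, 0.6], [-0.4, 0.5], [-0.7, 0.4]]
```

Run:
```python
from h import *
s=info(); go((.6462,-.0102,.085),np.radians(87.8))
```

```text
t 24.15 pos [ 0.746  -0.0092  0.0925] jawyaw 88.7 down [ 0.004 -0.001 -1.   ] F [-0.   0.3 -1.2] w 0.057 q [-0.    0.76 -0.08  1.64  0.08  0.74  1.43]
row [0.015, -0.001, 0.004] [0.0071, 0.0998, -0.0033] deg 0.9 dist 0.1
```

>>> servo_tool --pt "0.015 -0.001 0.004 0.004 0.03 -0.001 0.045" --pt "0.015 -0.001 0.004 0.006 0.06 -0.002 0.045" --pt "0.015 -0.001 0.004 0.007 0.085 -0.003 0.045" --pt "0.015 -0.001 0.004 0.007 0.1 -0.003 0.045" --pt "0.015 -0.001 0.004 0.007 0.1 -0.003 0.045" --pt "0.015 -0.001 0.004 0.007 0.1 -0.003 0.045" --pt "0.015 -0.001 0.004 0.007 0.1 -0.003 0.045"

```text
time_s: 24.73
position: [0.6487, -0.0098, 0.0867]
eef_rot: [-0.492, 0.508, 0.489, 0.511]
ft_force: [0.4, -1.0, -1.7]
width: 0.0567
```

Run:
```python
from h import *
s=info(); go((.6462,-.0102,.066),np.radians(87.8))
```

```text
t 24.73 pos [ 0.6487 -0.0098  0.0867] jawyaw 87.8 down [ 0.005  0.    -1.   ] F [ 0.4 -1.  -1.7] w 0.0567 q [-0.    0.67 -0.07  1.88  0.08  0.59  1.4 ]
row [0.0, 0.0, 0.005] [0.0207, 0.0025, -0.0005] deg 0.3 dist 0.021
```

>>> servo_tool --pt "0 0 0.005 0.007 0.0025 -0.0005 0.045" --pt "0 0 0.005 0.014 0.0025 -0.0005 0.045" --pt "0 0 0.005 0.02 0.0025 -0.0005 0.045" --pt "0 0 0.005 0.02 0.0025 -0.0005 0.045" --pt "0 0 0.005 0.02 0.0025 -0.0005 0.045" --pt "0 0 0.005 0.02 0.0025 -0.0005 0.045"

```text
time_s: 25.23
position: [0.6463, -0.0101, 0.0662]
eef_rot: [-0.49, 0.509, 0.491, 0.509]
ft_force: [-0.2, -0.5, -2.4]
width: 0.0566
```

Run:
```python
from h import *
s=info(); go((.6462,-.0102,.0555),np.radians(87.8))
```

```text
t 25.23 pos [ 0.6463 -0.0101  0.0662] jawyaw 87.8 down [-0.001  0.    -1.   ] F [-0.2 -0.5 -2.4] w 0.0566 q [-0.01  0.7  -0.07  1.89  0.09  0.56  1.4 ]
row [0.0, 0.0, -0.001] [0.0107, 0.0001, -0.0001] deg 0.0 dist 0.011
```

>>> servo_tool --pt "0 0 0 0.002 0 0 0.045" --pt "0 0 0 0.004 0 0 0.045" --pt "0 0 0 0.006 0 0 0.045" --pt "0 0 0 0.0075 0 0 0.045" --pt "0 0 0 0.0075 0 0 0.045" --pt "0 0 0 0.0075 0 0 0.045"

```text
time_s: 25.73
position: [0.6462, -0.0101, 0.0586]
eef_rot: [-0.49, 0.51, 0.491, 0.509]
ft_force: [1.3, 0.3, -2.3]
width: 0.0564
```

>>> servo_tool --pt "0 0 0 0.001 0 0 0.045" --pt "0 0 0 0.002 0 0 0.045" --pt "0 0 0 0.003 0 0 0.045" --pt "0 0 0 0.0035 0 0 0.045" --pt "0 0 0 0.0035 0 0 0.045" --pt "0 0 0 0.0035 0 0 0.045"

```text
time_s: 26.23
position: [0.6461, -0.0101, 0.0552]
eef_rot: [-0.49, 0.51, 0.491, 0.509]
ft_force: [-0.4, -0.6, -0.3]
width: 0.0569
```

Before contact the wrist carried about -2 N of weight. It now reads about 0 N at the expected seat height, so the case appears seated. I'm releasing.

>>> servo_tool --pt "0 0 0 0 0 0 0.058" --pt "0 0 0 0 0 0 0.06" --pt "0 0 0 0 0 0 0.065" --pt "0 0 0 0 0 0 0.075" --pt "0 0 0 0 0 0 0.08" --pt "0 0 0 -0.01 0 0 0.08" --pt "0 0 0 -0.04 0 0 0.08" --pt "0 0 0 -0.08 0 0 0.08" --pt "0 0 0 -0.12 0 0 0.08" --pt "0 0 0 -0.12 0 0 0.08"

```text
time_s: 27.07
position: [0.6521, -0.01, 0.1844]
eef_rot: [-0.494, 0.505, 0.487, 0.514]
ft_force: [2.7, -0.4, 0.7]
width: 0.0796
```

>>> servo_tool --pt "0 0 0 0 -0.04 0 0.08" --pt "0 0 0 0 -0.08 0 0.08" --pt "0 0 0 0 -0.11 0 0.08" --pt "0 0 0 0 -0.11 0 0.08" --pt "0 0 0 0 -0.11 0 0.08"

```text
time_s: 27.48
position: [0.7634, -0.0143, 0.1862]
eef_rot: [-0.494, 0.505, 0.486, 0.514]
ft_force: [-0.1, 0.3, -0.5]
width: 0.08
```

```bash
python3 - <<'E'
from h import *
s=info(); c=cam('wrist'); 
fitcase(c,(.645,-.010,-.03),0,h=.072,box=170,show='w11')
for h in (.068,.072,.076,.08): fitcase(c,(.645,-.010,-.03),0,h=h,box=170)
t=cam('scene'); save(cv2.resize(t[0][130:420,120:460],None,fx=2.3,fy=2.06,interpolation=cv2.INTER_CUBIC),'s11')
for h in (.066,.072,.078): fitcase(t,(.645,-.010,-.03),0,h=h,box=60)
E
python3 - <<'E'
import cv2,numpy as np
a=cv2.imread('pics/w11.png');b=cv2.imread('pics/s11.png')
b=cv2.resize(b,(500,375));a=cv2.resize(a[0:330,130:430],(300,330))
o=np.zeros((375,800,3),np.uint8);o[:,:500]=b;o[:330,500:]=a;cv2.imwrite('pics/both.png',o)
E
```

```text
t 27.48 pos [ 0.7634 -0.0143  0.1862] jawyaw 87.8 down [ 0.016  0.001 -1.   ] F [-0.1  0.3 -0.5] w 0.08 q [ 0.01  0.68 -0.08  1.55  0.06  0.9   1.44]
case [ 0.645  -0.0103] yaw -1.57 IoU 0.986
case [ 0.6453 -0.0103] yaw -2.08 IoU 0.998
case [ 0.645  -0.0103] yaw -1.57 IoU 0.986
case [ 0.6445 -0.0104] yaw -2.11 IoU 0.97
case [ 0.6443 -0.0107] yaw -1.44 IoU 0.956
case [ 0.644  -0.0195] yaw -7.0 IoU 0.953
case [ 0.6457 -0.0158] yaw -4.51 IoU 0.947
case [ 0.6453 -0.0135] yaw -1.12 IoU 0.894
```

View pics/both.png

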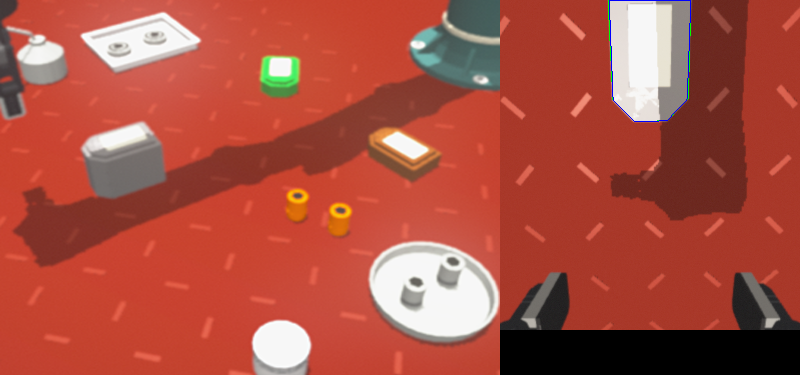

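The label-topped case sits square on the stack with its height fitting the fully seated 72 mm or less, where unseated would be 78 mm. The bearings lie flat in the tray, both sockets stand in the dish, and the orange sockets and the coloured cases were not moved. I'm handing in.

Run:
```python
from h import *
print(job.sign_off())
```

```text
the job is handed in; nothing more can be done
None
```

I did the job in the order asked and handed it in at about 28 s of robot time.

- **Bearings:** both lie flat in the tray, seen in the wrist and scene pictures clear of the walls.
- **Sockets:** both stand upright in the dish, seen in the same way.
- **Grey case:** it went onto the stack with chamfers over chamfers. At the expected seat height the wrist stopped carrying its weight. The last wrist-camera fit matches a fully seated case: overlap was 0.986 at the 72 mm seated height, and lower at 76 and 80 mm.
- **Left alone:** the piston, oil can, orange sockets and the brown and green cases were not touched. I did not measure the piston or oil can again at the end.

Two checks disagreed:
- **Height:** the wrist fit overlapped slightly better at 68 mm (0.998) than at the nominal 72 mm.
- **Yaw:** the cameras gave the stack's yaw as -0.6° (top), -2.4° (wrist) and about -3° (scene, a poor fit). I placed the case at about -2.2°. It went in with no contact force, and the final wrist fits gave a yaw of -1.4° to -2.1°.

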